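# Hang the green prescription carrier between its neighbours

### The arm

A 6-joint arm with a two-finger parallel gripper is mounted at the origin on the work surface. World frame = base frame: x ahead of the robot, y to its left, z up, the work surface at z = 0. Lengths are in m, angles in degrees, forces in N, time in s.
With the tool pointing down it reaches from about 0.4 to 0.825 m from the base axis. Payload 7 kg.
Tool frame: the origin (TCP) lies midway between the tips of the shut fingers; the grasp point (between the pads) lies 19 mm behind it; z points along the fingers, y is the direction in which the jaws open and shut (so a half turn about z gives the same grasp; the last joint's range is limited). The gripper opens to 88 mm and grips with 3 to 60 N. Pads are 19 mm wide; open, the fingers measure 130 mm over their backs; the gripper's body (78 mm by 193 mm) begins 47 mm behind the grasp point.
Start: joints at [80.564, 20.546, 0.682, 0, -70.136, -16.507], TCP at [0.295, 0.607, 0.227] pointing down, gripper open.
Joint ranges: [-176.03, 176.03], [-82.01, 121.73], [-58.28, 71.71], [-173.87, 95.51], [-174.79, -0.11], [-173.66, 173.66]. Speed limits (degrees/s): [136.94, 136.94, 172.46, 180, 180, 180].

### API

Orientations are given as [roll, pitch, yaw] about the fixed x, y, z axes, in that order (R = Rz(yaw) Ry(pitch) Rx(roll)).
In Python, from plant import get_state, capture, get_calibration, close_job, boxes_of, cut_out gives the robot as it stands.
- The arm moves only by the tool apply_moves, never from a script. Its argument "commands" is a list of rows, each an object with "grip": the closure, from 0 (fully open) to 1 (shut); "slide": the shift along the tool's x, y, z in m, a list of three; "roll": the turn about the tool's z in degrees. In form: [{"grip": grip, "slide": [x, y, z], "roll": roll}, ...]. A call has 1 to 5 rows; each row is the pose to reach, as a shift and turn from the pose commanded when the call began, along the tool's axes at that moment; what a row does not reach only later rows make up. A row lasts 1/8 s, in which the tool goes at most 62.5 mm and 10.7 degrees, less where a joint would pass 70% of its speed; a pose out of reach is approached as far as the arm can. A call with a gripper value outside its range is refused whole. The fingers move at their own pace and stop on an object; "grip_force" is the grip in N (left out, the last holds). Time passes only in rows, so rows that repeat a pose let the fingers close. It gives the time, the measured TCP pose, the force and the opening at its end, in the units of the state.
- get_state(): the state, without advancing time (a new reading comes with each control period).
- capture(name): name is "side" or "top"; returns (picture, depth): 480x640x3 uint8, red, green, blue; 480x640 float32, m along the optical axis (not along the pixel's ray), 0 where there is no reading.
- get_calibration(name): a dict with "mtx" (3x3 intrinsics, pixels), "R" (3x3) and "t" (3): a world point X has camera coordinates R X + t. Camera axes: x right, y down, z forward; pixel columns grow to the right and rows downward; lengths in m; the calibration is good to about 2 mm. A picture is of the moment at which its call begins. get_calibration takes no time and is no camera call.
- close_job(): hands the job in, once; it reports no verdict.
Trained networks look in the newest picture that a camera, given by its name, has taken for a name from the list of things; names that differ only in an ending like _2 or _b are one class to them, and where a whole thing is asked for, a point or a joint stands for the part that bears it (a point fixed in the world has none). Each returns a list of dicts, best first, with "score" (0 to 1); they miss things now and then, are a little off and sometimes report something else, mostly with a low value. They report only what shows in the picture. A call takes as long as a camera call. They do not tell look-alikes from the thing itself.
- boxes_of(name, camera): "position" ([x, y, z] in m, in the coordinates of the camera as it stood for that picture, good to about 4 mm: the middle of the surface that is visible of it).
- cut_out(name, camera): "mask" (480x640 bool, what is visible of it).
The state is a dict: "time_s": time; "joints": joint angles; "qd": joint speeds; "joint_torque": joint torques, N m; "tcp_pos": TCP position; "eef_rot": TCP orientation; "contact_force": force on the tool from outside, world axes, zero at the start; "moment": the same for the moment, N m; "gripper_width": finger opening in m.
Only numpy, scipy, OpenCV 4.12 (cv2) and the standard library are available. Lean on these libraries where they do the work, as an engineer would, in place of code of your own. Each camera call takes 0.05 s, during which the arm holds its last target.

### The job

Pick up the green prescription carrier from the counter by its grip post and hang it by its hook on the metal rail, in the gap between the blue and the yellow carrier, facing the same way as they do. Lower it onto the rail rather than dropping it, and leave the blue and yellow carriers hanging where they are, and the red one standing on the counter where it is.

Things in the scene. Friction and masses are not known exactly. Their poses are not given: they have to be found in the camera images.
- green_carrier: Green, on the counter, 150 mm tall, 0.15 kg. Origin: centre of bin's underside; z up, x from hook to bin front. Bin 34 (x) by 44 (y). Back plate's rear face x=-21 mm. Hook behind it, 24 wide, open down: roof underside 100 mm up, inside x=-21 to -39, lip down to 80 mm, then flared to x=-53 at 66 mm. Grip post 16 (x) by 20 (y), centred x=-8, 105 to 150 mm up; fingertips stay above 105 mm.
- blue_carrier: Blue, same shape and frame as green. Hangs loosely by its hook on the rail, left or right of the gap, bin beyond the rail, underside 25 mm above the counter: its pose shows how a hung carrier sits. Rail: flat bar along this body's y, mid-plane at x=-24 mm, 6 mm thick, 400 long, top edge 125 mm above the counter, end posts 130 tall; a second bar 30 to 45 mm up stops swinging.
- yellow_carrier: Yellow, same shape and frame as green. Hangs on the same rail in the same way as blue, on the other side of the gap, facing the same way. Blue and yellow are 116 to 136 mm apart between centres, so 72 to 92 mm is free between their bins for the 44 mm wide green one.
- red_carrier: Red, same shape and frame as green, standing on the counter beside the work (left or right); not to be hung. A small loose amber vial with a white cap, 36 mm across and 70 mm tall, also stands on the counter between red and green.
Not all that is in view belongs to the job. Of the things like the green_carrier, leave any that is black or pink; of the rest the smaller one is meant.

How it is judged:
By the outcome, as a careful person would: the job done as asked, in the order asked, and still so for the second after the job is handed in, with the robot touching nothing.
It also fails if it takes over 43 s, if anything falls off the work surface, if the arm or the gripper's body presses on something with over 40 N, if the wrist force passes 120 N, or if a joint passes its speed limit or range.

## Working session

There is one attempt and no reset: what is moved stays moved. The work goes in short steps, Python scripts to look and compute and a tool call to move; the robot and the scene stay as the last step left them, time stands still between calls to the robot, and variables do not carry over. Pictures are saved under pics/ and viewed, and the job is handed in when it is done.

Besides the shell and the picture viewer there is one more tool, called after ">>>" as name([rows], argument=value, ...), one row to a line, values as JSON. apply_moves: Moves the arm, as the interface text tells. Its arguments: {"type":"object","properties":{"commands":{"type":"array"},"grip_force":{"type":"number"}},"required":["commands"]}

```bash
mkdir -p pics; ls
python3 - <<'E'
from plant import *
import cv2,numpy as np
s=get_state();print(s)
for n in("side","top"):
    p,d=capture(n);cv2.imwrite(f"pics/{n}0.png",p[:,:,::-1]);np.savez(f"{n}0.npz",p=p,d=d)
    c=get_calibration(n);print(n,c)
    for o in("green_carrier","blue_carrier","yellow_carrier","red_carrier"):
        for b in boxes_of(o,n):
            X=c["R"].T@(np.array(b["position"])-c["t"]);print(o,round(b["score"],2),X.round(3))
E
```

```text
pics
{'time_s': 0.0, 'joints': array([ 8.05648721e+01,  2.05915878e+01,  6.34315735e-01, -1.94559262e-02,
       -7.01370890e+01, -1.65074293e+01]), 'qd': array([-0.01330105,  0.00477132,  0.07457139,  0.02844435, -0.01545163,
        0.05300758]), 'joint_torque': array([-1.41306173e-03, -5.82718527e+01,  2.93050110e+01,  6.99699014e+00,
        6.95468858e-03, -1.54247537e-04]), 'tcp_pos': array([0.29510024, 0.60652926, 0.22562718]), 'eef_rot': array([ 1.79904331e+02, -9.27823336e-03, -2.59491751e+01]), 'contact_force': array([ 0.81453223, -0.23591636, -0.16970588]), 'moment': array([0.08841812, 0.00935289, 0.01102623]), 'gripper_width': 0.0878991346787123}
side {'mtx': array([[579.90499323,   0.        , 330.79643133],
       [  0.        , 579.90499323, 234.26721639],
       [  0.        ,   0.        ,   1.        ]]), 'R': array([[-0.71232259,  0.70182411, -0.00628018],
       [ 0.4075303 ,  0.40630831, -0.81782187],
       [-0.57141542, -0.58511236, -0.57543718]]), 't': array([ 0.2726597 , -0.21912803,  1.60138519])}
green_carrier 0.96 [0.593 0.264 0.095]
green_carrier 0.79 [0.
[... 242 characters left out ...]
3 0.228 0.07 ]
red_carrier 0.56 [ 0.451 -0.221  0.07 ]
top {'mtx': array([[546.24119226,   0.        , 316.13530633],
       [  0.        , 546.24119226, 248.40855266],
       [  0.        ,   0.        ,   1.        ]]), 'R': array([[ 0.00765646, -0.99996342, -0.00381155],
       [-0.99054569, -0.00706215, -0.13700129],
       [ 0.13696937,  0.00482446, -0.99056354]]), 't': array([0.09120439, 0.52047979, 1.05873803])}
green_carrier 0.9 [0.366 0.14  0.103]
green_carrier 0.89 [0.445 0.213 0.099]
green_carrier 0.67 [0.479 0.42  0.121]
green_carrier 0.59 [0.564 0.245 0.125]
blue_carrier 0.9 [ 0.608 -0.137  0.13 ]
yellow_carrier 0.93 [ 0.604 -0.004  0.128]
red_carrier 0.83 [ 0.439 -0.221  0.078]
```

View pics/side0.png

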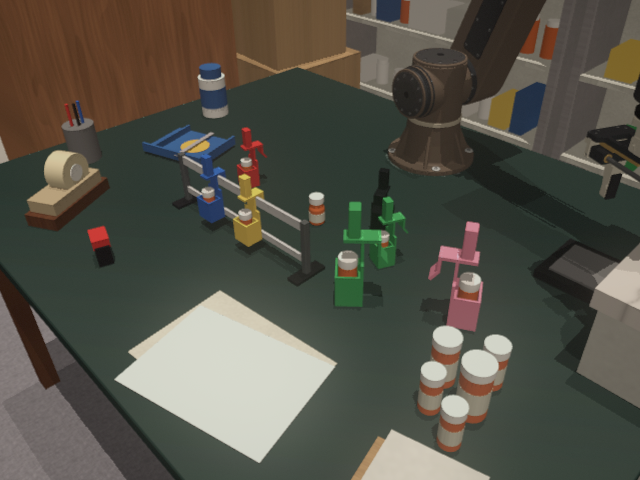

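View pics/top0.png

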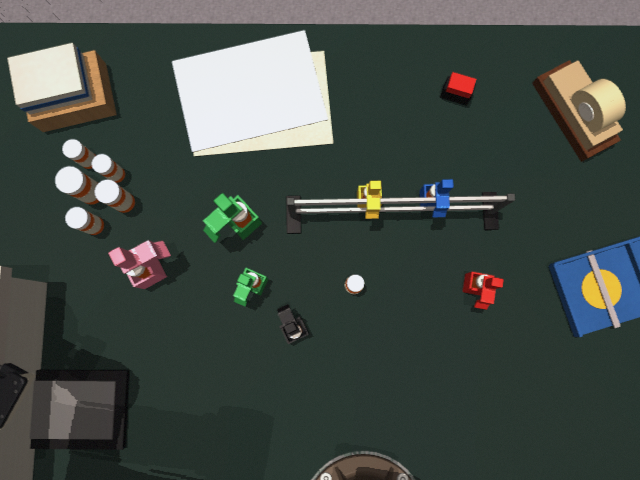

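```bash
cat > h.py <<'E'
from plant import *
import cv2,numpy as np
def cloud(n,p,d,mask=None):
    c=get_calibration(n);K=c["mtx"]
    v,u=np.nonzero((d>0)&(mask if mask is not None else True))
    z=d[v,u];X=np.stack([(u-K[0,2])/K[0,0]*z,(v-K[1,2])/K[1,1]*z,z],1)
    return (X-c["t"])@c["R"], p[v,u]
def hue(p): return cv2.cvtColor(p[None].astype(np.uint8),cv2.COLOR_RGB2HSV)[0].astype(int)
RNG=dict(green=(50,80),blue=(100,125),yellow=(21,34),red=(0,8))
def get(col,box,tag="0"):
    out={}
    for n in("side","top"):
        f=np.load(f"{n}{tag}.npz");X,c=cloud(n,f["p"],f["d"]);h=hue(c)
        lo,hi=RNG[col];m=(h[:,0]>=lo)&(h[:,0]<=hi)&(h[:,1]>120)&(h[:,2]>40)
        m&=(abs(X[:,0]-box[0])<box[2])&(abs(X[:,1]-box[1])<box[3])&(X[:,2]>0.004)
        out[n]=X[m]
    return out
E
python3 - <<'E'
from h import *
for col,b in dict(green=(.445,.215,.07,.06),blue=(.61,-.135,.07,.05),yellow=(.61,0,.07,.05),red=(.44,-.22,.07,.06)).items():
    o=get(col,b)
    for n in o:
        X=o[n];print(col,n,len(X),X.min(0).round(3),X.max(0).round(3))
        zt=X[:,2].max()
        P=X[X[:,2]>np.percentile(X[:,2],99)-.04];print("   post",len(P),P.mean(0).round(3),P.min(0).round(3),P.max(0).round(3))
# blow up crops
for n,(u,v) in dict(side=(385,235),top=(250,280)).items():
    p=np.load(n+"0.npz")["p"][v-60:v+60,u-80:u+80,::-1];cv2.imwrite(f"pics/crop_{n}.png",cv2.resize(p,None,fx=5,fy=5,interpolation=cv2.INTER_CUBIC))
for n,(u,v) in dict(side=(235,205),top=(405,200)).items():
    p=np.load(n+"0.npz")["p"][v-60:v+60,u-80:u+80,::-1];cv2.imwrite(f"pics/crail_{n}.png",cv2.resize(p,None,fx=5,fy=5,interpolation=cv2.INTER_CUBIC))
E
```

```text
green side 916 [0.384 0.163 0.004] [0.479 0.252 0.151]
   post 220 [0.451 0.228 0.133] [0.437 0.213 0.11 ] [0.46  0.237 0.151]
green top 570 [0.403 0.194 0.004] [0.478 0.252 0.152]
   post 123 [0.447 0.221 0.145] [0.438 0.212 0.114] [0.457 0.234 0.152]
blue side 970 [ 0.583 -0.163  0.024] [ 0.646 -0.113  0.177]
   post 191 [ 0.621 -0.133  0.159] [ 0.611 -0.149  0.136] [ 0.629 -0.125  0.177]
blue top 673 [ 0.575 -0.152  0.025] [ 0.645 -0.115  0.178]
   post 188 [ 0.618 -0.137  0.164] [ 0.611 -0.149  0.137] [ 0.629 -0.128  0.178]
yellow side 1132 [ 0.579 -0.034  0.023] [0.642 0.016 0.177]
   post 213 [ 0.618 -0.005  0.158] [ 0.607 -0.019  0.136] [0.626 0.004 0.177]
yellow top 620 [ 0.571 -0.033  0.004] [0.64  0.012 0.177]
   post 159 [ 0.613 -0.009  0.166] [ 0.607 -0.021  0.136] [ 0.623 -0.     0.177]
red side 642 [ 0.407 -0.256  0.004] [ 0.473 -0.201  0.152]
   post 150 [ 0.448 -0.223  0.132] [ 0.435 -0.237  0.11 ] [ 0.458 -0.215  0.152]
red top 786 [ 0.401 -0.253  0.004] [ 0.475 -0.204  0.153]
   post 174 [ 0.446 -0.226  0.14 ] [ 0.437 -0.239  0.111] [ 0.455 -0.217  0.153]
```

Run:
```python
import cv2,numpy as np
a=[cv2.resize(cv2.imread(f"pics/{x}.png"),(400,300)) for x in("crop_side","crop_top","crail_side","crail_top")]
cv2.imwrite("pics/crops.png",np.vstack([np.hstack(a[:2]),np.hstack(a[2:])]))
```

```text
(no output)
```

View pics/crops.png

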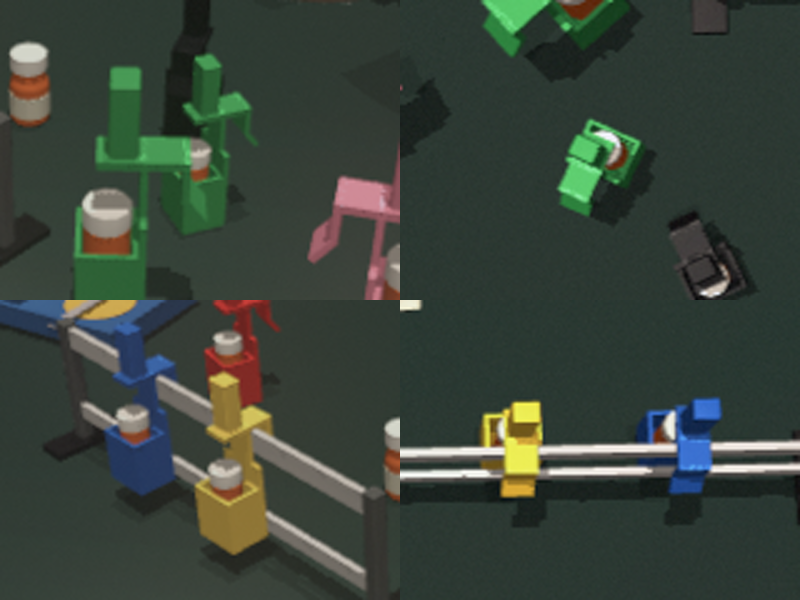

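```bash
cat > fit.py <<'E'
from h import *
from scipy.optimize import least_squares
# boxes (xmin,xmax,ymin,ymax,zmin,zmax) mm
W=2.5
def boxes(H=50):
    return np.array([(-17,17,-22,22,0,W),(17-W,17,-22,22,0,H),(-17,17,-22,-22+W,0,H),(-17,17,22-W,22,0,H),
     (-21,-17,-12,12,0,100),(-43,0,-12,12,100,105),(-42,-39,-12,12,80,105),(-16,0,-10,10,105,150)])/1e3
def dist(P,B):
    c=(B[:,::2]+B[:,1::2])/2;h=(B[:,1::2]-B[:,::2])/2
    q=abs(P[:,None]-c)-h
    o=np.linalg.norm(np.maximum(q,0),axis=2);i=np.minimum(q.max(2),0)
    return abs((o+i)).min(1)
def toL(X,p): # p x,y,z,yaw
    c,s=np.cos(p[3]),np.sin(p[3]);D=X-p[:3]
    return np.stack([c*D[:,0]+s*D[:,1],-s*D[:,0]+c*D[:,1],D[:,2]],1)
def fit(X,p0,H=50):
    B=boxes(H);best=None
    for dy in(-15,0,15):
        r=least_squares(lambda p:dist(toL(X,p),B),np.array(p0)+[0,0,0,np.radians(dy)],loss="soft_l1",f_scale=.002,x_scale=[.01,.01,.01,.2],diff_step=1e-4)
        if best is None or r.cost<best.cost:best=r
    return best.x,best.cost/len(X)*1e6
E
python3 - <<'E'
from fit import *
for col,b,p0 in [("green",(.445,.215,.07,.06),(.455,.215,0,-.5)),("blue",(.61,-.135,.07,.05),(.625,-.135,.025,0)),("yellow",(.61,0,.07,.05),(.625,-.005,.025,0)),("red",(.44,-.22,.07,.06),(.45,-.22,0,.5))]:
    o=get(col,b)
    for n,X in list(o.items())+[("both",np.vstack(list(o.values())))]:
        for H in (45,55): 
            p,c=fit(X,p0,H);print(col,n,H,(p[:3]*1e3).round(1),np.degrees(p[3]).round(1),round(c,3))
    L=toL(X,p)*1e3; m=(L[:,0]>10);print("front max z",np.percentile(L[m,2],[90,98]) if m.any() else 0)
    for a,bb in((106,152),(97,108),(60,97)):
        m=(L[:,2]>a)&(L[:,2]<bb);print("  z",a,bb,np.percentile(L[m],[1,50,99],axis=0).round(0).tolist())
E
```

```text
green side 45 [4.548e+02 2.210e+02 3.000e-01] -23.2 1.621
green side 55 [ 4.548e+02  2.210e+02 -3.000e-01] -22.6 1.336
green top 45 [454.4 220.4  -0.6] -23.2 3.093
green top 55 [454.3 220.5  -1.5] -23.0 2.38
green both 45 [ 4.546e+02  2.207e+02 -1.000e-01] -23.6 2.204
green both 55 [454.6 220.7  -1. ] -23.3 1.766
front max z [49.25903335 51.79588194]
  z 106 152 [[-39.0, -11.0, 106.0], [-7.0, 4.0, 134.0], [5.0, 13.0, 152.0]]
  z 97 108 [[-42.0, -12.0, 98.0], [-25.0, 2.0, 105.0], [6.0, 13.0, 108.0]]
  z 60 97 [[-51.0, -21.0, 62.0], [-20.0, 4.0, 75.0], [-16.0, 22.0, 96.0]]
blue side 45 [ 626.5 -137.7   28. ] 0.5 1.152
blue side 55 [ 626.5 -137.8   25.3] 1.6 0.93
blue top 45 [ 626.5 -138.7   23.7] 0.6 2.363
blue top 55 [ 626.5 -138.7   23.1] 0.7 2.076
blue both 45 [ 626.6 -138.1   24.9] 0.3 1.789
blue both 55 [ 626.6 -138.2   23.9] 1.1 1.463
front max z [48.79925342 51.08239003]
  z 106 152 [[-39.0, -10.0, 106.0], [-9.0, 5.0, 131.0], [3.0, 13.0, 152.0]]
  z 97 108 [[-42.0, -11.0, 99.0], [-26.0, 3.0, 105.0], [7.0, 14.0, 108.0]]
  z 60 97 [[-51.0, -14.0, 61.0], [-41.0, 4.0, 77.0], [-16.0,
[... 393 characters left out ...]
  z 97 108 [[-43.0, -12.0, 99.0], [-26.0, 4.0, 105.0], [6.0, 13.0, 108.0]]
  z 60 97 [[-52.0, -19.0, 61.0], [-21.0, 4.0, 76.0], [-14.0, 22.0, 97.0]]
red side 45 [ 453.1 -229.3    3.8] -11.1 2.09
red side 55 [ 453.1 -229.3    0. ] -10.2 1.728
red top 45 [ 453.5 -230.1   -0.7] -12.6 2.744
red top 55 [ 453.3 -230.1   -1.7] -12.7 2.224
red both 45 [ 4.533e+02 -2.298e+02  3.000e-01] -12.7 2.57
red both 55 [ 453.2 -229.8   -1.2] -11.4 2.05
front max z [51.86841797 54.75792871]
  z 106 152 [[-41.0, -11.0, 106.0], [-9.0, 5.0, 131.0], [5.0, 13.0, 152.0]]
  z 97 108 [[-43.0, -13.0, 98.0], [-25.0, 4.0, 105.0], [6.0, 14.0, 108.0]]
  z 60 97 [[-51.0, -17.0, 61.0], [-38.0, 6.0, 76.0], [-12.0, 22.0, 96.0]]
```

Run:
```python
from h import *
for n in("side","top"):
    f=np.load(n+"0.npz");X,c=cloud(n,f["p"],f["d"]);h=hue(c)
    m=(h[:,1]<70)&(h[:,2]>60)&(abs(X[:,0]-.6)<.05)&(X[:,1]>-.20)&(X[:,1]<.12)&(X[:,2]>.105)&(X[:,2]<.132)
    m&=(abs(X[:,1]+.01)>.02)&(abs(X[:,1]+.137)>.02)
    P=X[m];print(n,len(P),P.min(0).round(3),P.max(0).round(3))
    T=P[P[:,2]>.120]
    for k in range(3):
        a=np.polyfit(T[:,1],T[:,0],1);r=T[:,0]-np.polyval(a,T[:,1]);T=T[abs(r)<.006]
    print(len(T),"slope deg",np.degrees(np.arctan(a[0])),"x at y=-.074",np.polyval(a,-.074),"x spread",np.percentile(r,[2,50,98]).round(4),"z",np.percentile(T[:,2],[50,98]))
    a=np.polyfit(P[:,1],P[:,0],1);print("all",np.degrees(np.arctan(a[0])),np.polyval(a,-.074))
# tall objects around green
f=np.load("side0.npz");X,c=cloud("side",f["p"],f["d"])
f=np.load("top0.npz");X2,c=cloud("top",f["p"],f["d"]);X=np.vstack([X,X2])
for (x,y) in((.58,.25),(.37,.14),(.5,.43)):
    m=(abs(X[:,0]-x)<.06)&(abs(X[:,1]-y)<.06)&(X[:,2]>.12);print(x,y,X[m].min(0).round(3),X[m].max(0).round(3))
```

```text
side 601 [ 0.591 -0.199  0.105] [0.609 0.12  0.127]
243 slope deg -1.6134277080040755 x at y=-.074 0.6016315092237333 x spread [-0.005   0.0004  0.0036] z [0.12382909 0.12699768]
all -1.5123693700870031 0.6023433958935215
top 663 [ 0.593 -0.2    0.105] [0.607 0.12  0.129]
456 slope deg -1.5259229295673316 x at y=-.074 0.6012398755841483 x spread [-0.0032  0.0001  0.0033] z [0.12333528 0.12703947]
all -1.501793801727408 0.6004620372985302
0.58 0.25 [0.531 0.23  0.12 ] [0.601 0.302 0.21 ]
0.37 0.14 [0.353 0.128 0.12 ] [0.376 0.152 0.153]
0.5 0.43 [0.458 0.383 0.121] [0.52  0.457 0.207]
```

```bash
cat > mv.py <<'E'
import numpy as np
def rel(cur,tgt):
    # cur,tgt: x,y,z,yaw -> slide mm, roll
    a=np.radians(cur[3]);d=np.array(tgt[:3])-np.array(cur[:3])
    R=np.array([[np.cos(a),np.sin(a),0],[np.sin(a),-np.cos(a),0],[0,0,-1]])
    return (R.T@d).round(4), round(-(tgt[3]-cur[3]),2)
def go(cur,slide,roll):
    a=np.radians(cur[3]);R=np.array([[np.cos(a),np.sin(a),0],[np.sin(a),-np.cos(a),0],[0,0,-1]])
    return list(np.array(cur[:3])+R@np.array(slide))+[cur[3]-roll]
E
python3 - <<'E'
from mv import *
from h import *
cur=[.295,.607,.227,-25.95]
post=np.array([.4546-.008*np.cos(np.radians(23.3)),.2207+.008*np.sin(np.radians(23.3))]);print(post)
print(rel(cur,[*post,.26,-113.3]))
X=[]
for n in("side","top"):
    f=np.load(n+"0.npz");X.append(cloud(n,f["p"],f["d"])[0])
X=np.vstack(X);m=(X[:,2]>.165)&(X[:,2]<.25)&(np.hypot(X[:,0]-post[0],X[:,1]-post[1])<.2)
D=X[m]; D=D[:,:2]-post;a=np.radians(-23.3);l=np.stack([np.cos(a)*D[:,0]+np.sin(a)*D[:,1],-np.sin(a)*D[:,0]+np.cos(a)*D[:,1]],1)
print(len(l),l.min(0),l.max(0))
g=np.maximum(abs(l)-[.0965,.039],0);print("clear",np.hypot(*g.T).min(), l[np.hypot(*g.T).argmin()])
E
```

```text
[0.44725243 0.22386436]
(array([ 0.3046,  0.2779, -0.033 ]), 87.35)
698 [-0.05717488  0.06226911] [0.12053536 0.19452038]
clear 0.025276283881269394 [0.10637112 0.06226911]
```

>>> apply_moves([
  {"grip":0,"slide":[0.015,0.014,-0.02],"roll":6},
  {"grip":0,"slide":[0.045,0.041,-0.035],"roll":16},
  {"grip":0,"slide":[0.08,0.073,-0.045],"roll":26},
  {"grip":0,"slide":[0.115,0.105,-0.05],"roll":36},
  {"grip":0,"slide":[0.15,0.137,-0.05],"roll":46},
])

```text
time_s: 1.12
tcp_pos: [0.3707, 0.4169, 0.2773]
eef_rot: [-179.9, 0.1, -72.3]
contact_force: [0.3, 1.1, -0.4]
gripper_width: 0.0876
```

Run:
```python
from mv import *
cur=[.295,.607,.227,-25.95]
c=go(cur,[.15,.137,-.05],46);print(c)
print(rel(c,[.4473,.2239,.20,-113.3]))
```

```text
[np.float64(0.369927069365948), np.float64(0.4181748579340388), np.float64(0.277), -71.95]
(array([ 0.2087, -0.0134,  0.077 ]), 41.35)
```

>>> apply_moves([
  {"grip":0,"slide":[0.045,-0.003,0],"roll":9},
  {"grip":0,"slide":[0.09,-0.006,0],"roll":18},
  {"grip":0,"slide":[0.135,-0.009,0.01],"roll":27},
  {"grip":0,"slide":[0.18,-0.012,0.03],"roll":36},
  {"grip":0,"slide":[0.209,-0.0135,0.05],"roll":41.3},
])

```text
time_s: 1.75
tcp_pos: [0.4483, 0.2219, 0.2265]
eef_rot: [-180.0, 0.1, -113.5]
contact_force: [0.8, -0.0, -1.4]
gripper_width: 0.0875
```

>>> apply_moves([
  {"grip":0.45,"slide":[0,0,0.02],"roll":0},
  {"grip":0.45,"slide":[0,0,0.035],"roll":0},
  {"grip":0.45,"slide":[0,0,0.035],"roll":0},
])

```text
time_s: 2.12
tcp_pos: [0.4474, 0.2234, 0.1907]
eef_rot: [180.0, -0.1, -113.2]
contact_force: [-0.5, 0.3, 0.8]
gripper_width: 0.0633
```

Run:
```python
from h import *
s=get_state();print(s["tcp_pos"],s["eef_rot"],s["gripper_width"],s["joints"].round(1),s["time_s"])
for n in("side","top"):
    p,d=capture(n);np.savez(f"{n}1.npz",p=p,d=d)
    K=get_calibration(n);q=K["R"]@s["tcp_pos"]+K["t"];u,v=(K["mtx"]@q)[:2]/q[2];print(u,v)
    u,v=int(u),int(v)
    cr=p[max(v-90,0):v+90,u-120:u+120,::-1];cv2.imwrite(f"pics/t_{n}.png",cv2.resize(cr,(400,300)))
cv2.imwrite("pics/over1.png",np.hstack([cv2.imread("pics/t_side.png"),cv2.imread("pics/t_top.png")]))
```

```text
[0.44738946 0.22340663 0.19071698] [ 1.79959007e+02 -1.04119749e-01 -1.13222724e+02] 0.06330754518421226 [ 49.1   5.7 -23.9  -0.  -60.6 -72.3] 2.125
388.28370119769886 180.74890664814524
240.25293953182796 277.48150458308425
```

View pics/over1.png

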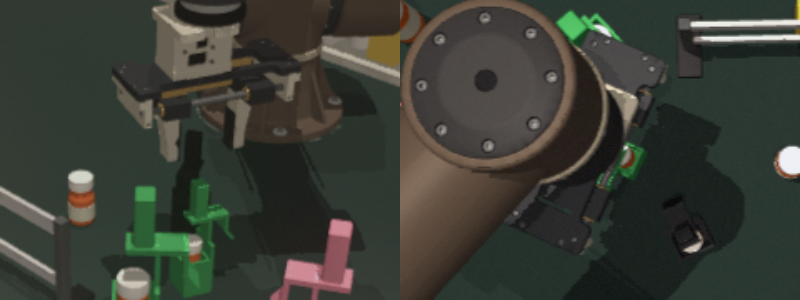

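>>> apply_moves([
  {"grip":0.45,"slide":[0,0,0.03],"roll":0},
  {"grip":0.45,"slide":[0,0,0.055],"roll":0},
  {"grip":0.45,"slide":[0,0,0.07],"roll":0},
  {"grip":0.45,"slide":[0,0,0.077],"roll":0},
  {"grip":0.6,"slide":[0,0,0.077],"roll":0},
], grip_force=15)

```text
time_s: 2.85
tcp_pos: [0.4481, 0.2239, 0.1148]
eef_rot: [-180.0, 0.0, -113.2]
contact_force: [0.0, 0.7, 1.0]
gripper_width: 0.0426
```

>>> apply_moves([
  {"grip":0.75,"slide":[0,0,0],"roll":0},
  {"grip":0.85,"slide":[0,0,0],"roll":0},
  {"grip":0.95,"slide":[0,0,0],"roll":0},
  {"grip":0.95,"slide":[0,0,0],"roll":0},
], grip_force=15)

```text
time_s: 3.35
tcp_pos: [0.448, 0.2238, 0.1149]
eef_rot: [-180.0, 0.0, -113.2]
contact_force: [-2.1, -0.8, 3.1]
gripper_width: 0.016
```

>>> apply_moves([
  {"grip":1.0,"slide":[0,0,-0.01],"roll":0},
  {"grip":1.0,"slide":[0,0,-0.04],"roll":0},
  {"grip":1.0,"slide":[0,0,-0.09],"roll":0},
  {"grip":1.0,"slide":[0,0,-0.14],"roll":0},
  {"grip":1.0,"slide":[0,0,-0.18],"roll":0},
], grip_force=25)

```text
time_s: 3.98
tcp_pos: [0.4479, 0.2235, 0.2973]
eef_rot: [-180.0, 0.1, -113.2]
contact_force: [0.6, -0.6, -1.9]
gripper_width: 0.0159
```

Run:
```python
from mv import *
c=[.295,.607,.227,-25.95]
for s in([.15,.137,-.05],46),([.209,-.0135,.05],41.3),([0,0,.035],0),([0,0,.077],0),([0,0,-.18],0): c=go(c,*s)
print(c)
# carrier origin rel to tool: post centre = tcp (clamped in x). target origin
a=np.radians(1.5);mid=np.array([.6252,-.0738])  # seated origin (rail at -24)
o=mid+.004*np.array([np.cos(a),np.sin(a)]) # 4mm further: rail at body x=-28
t=o-.008*np.array([np.cos(a),np.sin(a)])
print(t,rel(c,[*t,c[2],c[3]+24.8]))
```

```text
[np.float64(0.4475206743934741), np.float64(0.22364341456605197), np.float64(0.29500000000000004), -113.25]
[ 0.62120137 -0.07390471] (array([ 0.2048, -0.277 ,  0.    ]), -24.8)
```

>>> apply_moves([
  {"grip":1.0,"slide":[0.008,-0.011,-0.01],"roll":-1},
  {"grip":1.0,"slide":[0.025,-0.034,-0.02],"roll":-4},
  {"grip":1.0,"slide":[0.05,-0.068,-0.02],"roll":-7},
  {"grip":1.0,"slide":[0.076,-0.103,-0.02],"roll":-10},
  {"grip":1.0,"slide":[0.102,-0.138,-0.02],"roll":-13},
])

```text
time_s: 4.6
tcp_pos: [0.5347, 0.0741, 0.3151]
eef_rot: [-180.0, 0.0, -100.1]
contact_force: [0.8, 0.6, -1.8]
gripper_width: 0.0159
```

Run:
```python
from mv import *
c=[.4475207,.2236434,.295,-113.25]
c=go(c,[.102,-.138,-.02],-13);print(c,rel(c,[.6212,-.0739,.315,-88.45]))
```

```text
[np.float64(0.5340500136493527), np.float64(0.07545204438378347), np.float64(0.315), -100.25] (array([ 0.1315, -0.1123,  0.    ]), -11.8)
```

>>> apply_moves([
  {"grip":1.0,"slide":[0.032,-0.027,0],"roll":-3},
  {"grip":1.0,"slide":[0.064,-0.054,0],"roll":-6},
  {"grip":1.0,"slide":[0.094,-0.08,0],"roll":-9},
  {"grip":1.0,"slide":[0.119,-0.102,0],"roll":-11},
  {"grip":1.0,"slide":[0.1315,-0.1123,0],"roll":-11.8},
])

```text
time_s: 5.22
tcp_pos: [0.6218, -0.0756, 0.3143]
eef_rot: [179.9, -0.0, -88.5]
contact_force: [-0.1, 0.2, -2.5]
gripper_width: 0.0159
```

>>> apply_moves([
  {"grip":1.0,"slide":[0,0,0],"roll":0},
  {"grip":1.0,"slide":[0,0,0],"roll":0},
])

```text
time_s: 5.48
tcp_pos: [0.6212, -0.0737, 0.3146]
eef_rot: [180.0, 0.0, -88.5]
contact_force: [-0.0, -0.1, -1.1]
gripper_width: 0.016
```

Run:
```python
from fit import *
s=get_state();print(s["tcp_pos"],s["eef_rot"],s["gripper_width"],s["joints"].round(1),s["time_s"])
t=s["tcp_pos"]
for n in("side","top"):
    p,d=capture(n);np.savez(f"{n}2.npz",p=p,d=d);cv2.imwrite(f"pics/{n}2.png",p[:,:,::-1])
o=get("green",(t[0],t[1],.07,.06),"2")
for n,X in list(o.items())+[("both",np.vstack(list(o.values())))]:
    X=X[X[:,2]>.17]
    if len(X)<40: continue
    p,c=fit(X,(t[0]+.008,t[1],t[2]-.115,.03),50);print(n,len(X),(p[:3]*1e3).round(1),np.degrees(p[3]).round(1),round(c,3))
a=np.vstack([cv2.resize(cv2.imread("pics/side2.png")[60:300,100:420],(400,300)),cv2.resize(cv2.imread("pics/top2.png")[80:320,240:560],(400,300))])
cv2.imwrite("pics/over2.png",np.hstack([a[:300],a[300:]]))
```

```text
[ 0.62119731 -0.07371816  0.31464688] [ 1.79981518e+02  9.05982770e-03 -8.84639649e+01] 0.01603525400220504 [ 11.1  13.6   2.2  -0.  -78.7  -9.5] 5.475
side 693 [628.7 -72.8 200.5] 2.8 0.843
top 366 [626.  -71.7 201.7] 0.2 2.73
both 1059 [629.  -72.5 200.5] 3.3 1.628
```

View pics/over2.png

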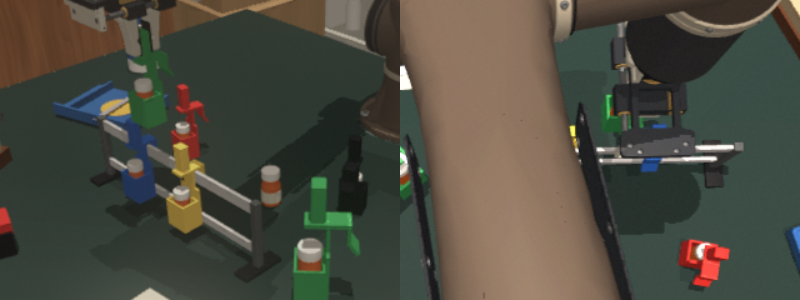

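>>> apply_moves([
  {"grip":1.0,"slide":[0,0,0.015],"roll":0},
  {"grip":1.0,"slide":[0,0,0.045],"roll":0},
  {"grip":1.0,"slide":[0,0,0.075],"roll":0},
  {"grip":1.0,"slide":[0,0,0.1],"roll":0},
  {"grip":1.0,"slide":[0,0,0.105],"roll":0},
])

```text
time_s: 6.2
tcp_pos: [0.62, -0.0736, 0.207]
eef_rot: [179.8, -0.0, -88.4]
contact_force: [0.1, 0.9, -1.6]
gripper_width: 0.0162
```

Run:
```python
from fit import *
s=get_state();t=s["tcp_pos"];print(t,s["contact_force"])
n="side";p,d=capture(n);np.savez("side3.npz",p=p,d=d);np.savez("top3.npz",p=p,d=d*0);cv2.imwrite(f"pics/side3.png",cv2.resize(p[120:300,130:370,::-1],(800,600)))
for col,p0 in(("green",(t[0]+.008,t[1],t[2]-.115,.03)),("blue",(.6265,-.138,.025,.02)),("yellow",(.6235,-.009,.025,.02))):
    X=get(col,(p0[0]-.01,p0[1],.07,.05),"3")["side"];X=X[X[:,2]>.02]
    q,c=fit(X,p0,50);print(col,len(X),(q[:3]*1e3).round(1),np.degrees(q[3]).round(1),round(c,3))
```

```text
[ 0.61997763 -0.07362673  0.20698333] [ 0.14117826  0.90601416 -1.55977218]Traceback (most recent call last):
  File "<stdin>", line 5, in <module>
  File "h.py", line 13, in get
    f=np.load(f"{n}{tag}.npz");X,c=cloud(n,f["p"],f["d"]);h=hue(c)
                                                            ~~~^^^
  File "h.py", line 8, in hue
    def hue(p): return cv2.cvtColor(p[None].astype(np.uint8),cv2.COLOR_RGB2HSV)[0].astype(int)
                       ~~~~~~~~~~~~^^^^^^^^^^^^^^^^^^^^^^^^^^^^^^^^^^^^^^^^^^^^
cv2.error: OpenCV(4.12.0) /io/opencv/modules/imgproc/src/color.cpp:199: error: (-215:Assertion failed) !_src.empty() in function 'cvtColor'
```

View pics/side3.png

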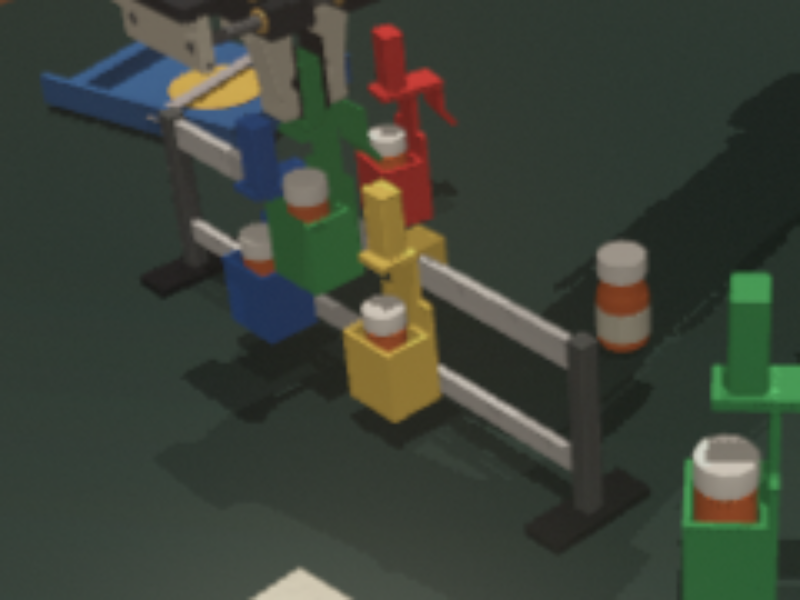

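Run:
```python
from fit import *
import h
t=get_state()["tcp_pos"]
import shutil; shutil.copy("side3.npz","top3.npz")
def gs(col,box):
    f=np.load("side3.npz");X,c=cloud("side",f["p"],f["d"]);hh=hue(c);lo,hi=RNG[col]
    m=(hh[:,0]>=lo)&(hh[:,0]<=hi)&(hh[:,1]>120)&(hh[:,2]>40)&(abs(X[:,0]-box[0])<.07)&(abs(X[:,1]-box[1])<.05)&(X[:,2]>.02)
    return X[m]
for col,p0 in(("green",(t[0]+.008,t[1],t[2]-.115,.03)),("blue",(.6265,-.138,.025,.02)),("yellow",(.6235,-.009,.025,.02))):
    X=gs(col,(p0[0]-.01,p0[1]));q,c=fit(X,p0,50);print(col,len(X),(q[:3]*1e3).round(1),np.degrees(q[3]).round(1),round(c,3))
```

```text
green 260 [628.3 -73.1  92.9] 2.2 0.473
blue 718 [ 626.9 -137.7   25.2] 4.4 0.834
yellow 1134 [623.1  -9.4  25.1] 2.6 1.085
```

>>> apply_moves([
  {"grip":1.0,"slide":[0,0,0.01],"roll":0},
  {"grip":1.0,"slide":[0,0,0.02],"roll":0},
  {"grip":1.0,"slide":[0,0,0.03],"roll":0},
  {"grip":1.0,"slide":[0,0,0.04],"roll":0},
  {"grip":1.0,"slide":[0,0,0.05],"roll":0},
])

```text
time_s: 6.88
tcp_pos: [0.6215, -0.074, 0.1589]
eef_rot: [180.0, -0.0, -88.4]
contact_force: [0.6, -0.8, -1.4]
gripper_width: 0.0161
```

>>> apply_moves([
  {"grip":1.0,"slide":[0,0,0.006],"roll":0},
  {"grip":1.0,"slide":[0,0,0.011],"roll":0},
  {"grip":1.0,"slide":[0,0,0.014],"roll":0},
  {"grip":1.0,"slide":[0,0,0.016],"roll":0},
  {"grip":1.0,"slide":[0,0,0.016],"roll":0},
])

```text
time_s: 7.5
tcp_pos: [0.6216, -0.0739, 0.1436]
eef_rot: [-180.0, 0.0, -88.4]
contact_force: [-0.4, 0.0, -1.4]
gripper_width: 0.0161
```

>>> apply_moves([
  {"grip":1.0,"slide":[0,0.0015,0.001],"roll":0},
  {"grip":1.0,"slide":[0,0.003,0.002],"roll":0},
  {"grip":1.0,"slide":[0,0.003,0.003],"roll":0},
  {"grip":1.0,"slide":[0,0.003,0.003],"roll":0},
])

```text
time_s: 8.0
tcp_pos: [0.6185, -0.074, 0.1405]
eef_rot: [180.0, -0.0, -88.4]
contact_force: [0.3, 0.1, -2.0]
gripper_width: 0.0159
```

>>> apply_moves([
  {"grip":1.0,"slide":[0,0,0.0005],"roll":0},
  {"grip":1.0,"slide":[0,0,0.001],"roll":0},
  {"grip":1.0,"slide":[0,0,0.0015],"roll":0},
  {"grip":1.0,"slide":[0,0,0.0015],"roll":0},
])

```text
time_s: 8.5
tcp_pos: [0.6187, -0.074, 0.1399]
eef_rot: [-180.0, -0.0, -88.4]
contact_force: [-1.9, 1.4, 6.3]
gripper_width: 0.0158
```

```bash
cat > chk.py <<'E'
from fit import *
import sys
tag=sys.argv[1]
s=get_state();t=s["tcp_pos"];print(t,s["contact_force"].round(1),s["moment"].round(2),s["gripper_width"],s["time_s"])
for n in("side","top"):
    p,d=capture(n);np.savez(f"{n}{tag}.npz",p=p,d=d)
    a=p[120:300,130:370,::-1] if n=="side" else p[110:290,260:500,::-1]
    cv2.imwrite(f"pics/{n}{tag}.png",cv2.resize(a,(400,300)))
cv2.imwrite(f"pics/both{tag}.png",np.hstack([cv2.imread(f"pics/{n}{tag}.png") for n in("side","top")]))
for n in("side","top"):
  f=np.load(f"{n}{tag}.npz");XX,c=cloud(n,f["p"],f["d"]);hh=hue(c)
  for col,p0 in(("green",(.6255,-.0735,.025,.03)),("blue",(.6265,-.138,.025,.02)),("yellow",(.6235,-.009,.025,.02)),("red",(.453,-.23,0,-.2))):
    lo,hi=RNG[col]
    m=(hh[:,0]>=lo)&(hh[:,0]<=hi)&(hh[:,1]>120)&(hh[:,2]>40)&(abs(XX[:,0]-p0[0]+.01)<.07)&(abs(XX[:,1]-p0[1])<.05)&(XX[:,2]>(.02 if col!="red" else .004))
    X=XX[m]
    if len(X)<60: continue
    q,c=fit(X,p0,50);print(n,col,len(X),(q[:3]*1e3).round(1),np.degrees(q[3]).round(1),round(c,3))
E
python3 chk.py 4
```

```text
[ 0.61867138 -0.07403438  0.13991655] [-1.9  1.4  6.3] [0.49 1.03 0.03] 0.01580936378598424 8.5
side green 359 [626.8 -73.8  27.8] 3.4 0.512
side blue 567 [ 626.7 -137.4   27.5] -1.2 1.118
side yellow 1142 [623.2  -9.4  25.2] 2.5 1.178
side red 463 [ 452.7 -228.9    1.3] -11.4 1.901
top green 126 [625.9 -74.5  25.6] 1.4 1.872
top blue 372 [ 626.2 -135.    24.8] 8.9 17.138
top yellow 412 [623.8 -10.1  24.1] -1.0 1.397
top red 790 [ 453.4 -230.    -1.6] -12.1 2.34
```

View pics/both4.png

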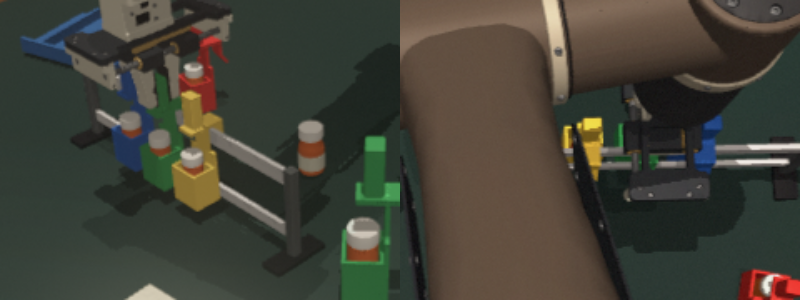

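>>> apply_moves([
  {"grip":0.8,"slide":[0,0,0],"roll":0},
  {"grip":0.75,"slide":[0,0,0],"roll":0},
  {"grip":0.65,"slide":[0,0,0],"roll":0},
  {"grip":0.5,"slide":[0,0,0],"roll":0},
  {"grip":0.5,"slide":[0,0,0],"roll":0},
])

```text
time_s: 9.22
tcp_pos: [0.6186, -0.074, 0.139]
eef_rot: [180.0, 0.0, -88.4]
contact_force: [0.6, -0.3, 0.7]
gripper_width: 0.0424
```

```bash
python3 chk.py 5
```

```text
[ 0.61855496 -0.07403522  0.13900456] [ 0.6 -0.3  0.7] [ 0.11 -0.03  0.01] 0.04236722939903892 9.225
side green 347 [625.8 -73.6  28. ] 2.3 0.561
side blue 435 [ 627.4 -136.4   26.6] -3.4 0.998
side yellow 1147 [623.2  -9.6  24.8] 2.2 1.184
side red 360 [ 4.525e+02 -2.287e+02 -2.000e-01] -11.9 2.066
top green 114 [626.9 -73.6  31.4] 8.7 5.627
top blue 345 [ 626.8 -137.8   25.3] 0.7 16.462
top yellow 416 [623.8 -10.   24. ] -1.3 1.276
top red 790 [ 453.4 -230.    -1.5] -11.7 2.344
```

>>> apply_moves([
  {"grip":0.5,"slide":[0,0,-0.008],"roll":0},
  {"grip":0.5,"slide":[0,0,-0.025],"roll":0},
  {"grip":0.5,"slide":[0,0,-0.05],"roll":0},
  {"grip":0.5,"slide":[0,0,-0.09],"roll":0},
  {"grip":0.5,"slide":[0,0,-0.13],"roll":0},
])

```text
time_s: 9.95
tcp_pos: [0.6186, -0.0741, 0.2718]
eef_rot: [-179.9, -0.0, -88.4]
contact_force: [-0.1, 0.4, 0.4]
gripper_width: 0.044
```

>>> apply_moves([
  {"grip":0.5,"slide":[-0.03,0,-0.02],"roll":0},
  {"grip":0.5,"slide":[-0.075,0,-0.02],"roll":0},
  {"grip":0.5,"slide":[-0.12,0,-0.02],"roll":0},
  {"grip":0.5,"slide":[-0.16,0,-0.02],"roll":0},
  {"grip":0.5,"slide":[-0.18,0,-0.02],"roll":0},
])

```text
time_s: 10.58
tcp_pos: [0.6136, 0.1077, 0.2905]
eef_rot: [-179.9, 0.0, -88.4]
contact_force: [-0.2, -0.1, 0.8]
gripper_width: 0.0437
```

>>> apply_moves([
  {"grip":0.5,"slide":[-0.03,0,0],"roll":0},
  {"grip":0.5,"slide":[-0.07,0,0],"roll":0},
  {"grip":0.5,"slide":[-0.1,0,0],"roll":0},
  {"grip":0.5,"slide":[-0.12,0,0],"roll":0},
  {"grip":0.5,"slide":[-0.12,0,0],"roll":0},
])

```text
time_s: 11.2
tcp_pos: [0.6104, 0.2266, 0.2892]
eef_rot: [-180.0, -0.0, -88.4]
contact_force: [-0.6, -0.6, 0.3]
gripper_width: 0.0438
```

```bash
python3 chk.py 6
```

```text
[0.61038966 0.22664329 0.28922322] [-0.6 -0.6  0.3] [ 0.01 -0.05 -0.04] 0.0437695901948654 11.2
side green 426 [626.1 -73.4  25.1] -1.3 0.78
side blue 779 [ 626.5 -137.9   25. ] -0.3 1.113
side yellow 1140 [623.2  -9.8  25.2] 1.6 1.25
side red 638 [ 452.9 -229.5    1. ] -10.8 1.867
top green 615 [625.7 -74.4  23.4] 1.3 2.378
top blue 671 [ 626.6 -138.6   23.3] 1.3 2.044
top yellow 618 [622.2 -10.3  23.3] 2.1 2.617
top red 786 [ 453.4 -230.    -1.5] -12.2 2.333
```

View pics/both6.png

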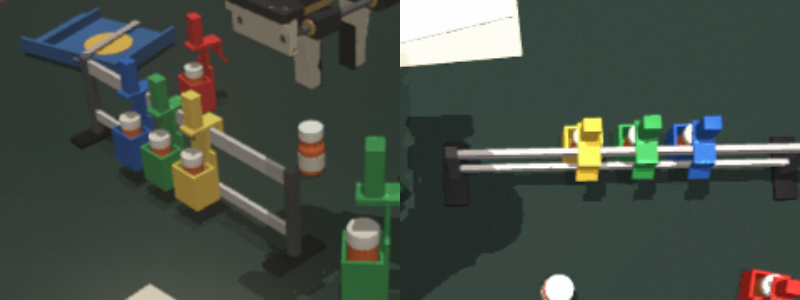

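The pictures show green (crop top view about (645,145)) hanging midway between yellow (590,150) and blue (705,145), facing the same way. Its bin is on the far side of the rail, and red and the vial haven't moved.

```bash
python3 -c "
from plant import *
print(close_job())"
```

```text
the job is handed in; nothing more can be done
None
```

The green carrier (the smaller of the two green ones) now hangs by its hook on the rail in the gap between blue and yellow, facing the same way. I gripped it by its post, lowered it slowly until the wrist force showed light contact with the rail (about 6 N), then opened the fingers and backed away. The job was handed in at about 11.3 s.

Last checks with the gripper clear:
- **Green:** it sits at about (0.626, -0.074) m, underside about 24–25 mm up. That is 64 mm from both blue and yellow.
- **Facing:** the top camera puts green's angle at 1.3°, against 1.5° for the rail. The side camera gave -1.3°, but the yellow carrier partly hides green from that side and its readings for the unmoved blue scatter by a few degrees, so I trusted the top view.
- **Blue, yellow and red:** all are where they were at the start, to within about 1 mm.
- **Vial:** I checked this only by eye; it still stands on the counter.

Some fits taken while the arm blocked the view were poor (blue and green from the top camera). The clear views afterwards settled them.

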